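Index the hand probe on its grooved bed

ROBOT

A 6-joint arm with a two-finger parallel gripper is mounted at the origin on the work surface. World frame = base frame: x ahead of the robot, y to its left, z up, the work surface at z = 0. Lengths are in mm, angles in rad, forces in N, time in s.
With the tool pointing down it reaches from about 250 to 775 mm from the base axis. Payload 8.9 kg.
Tool frame: the origin (TCP) lies midway between the tips of the shut fingers; the grasp point (between the pads) lies 19 mm behind it; z points along the fingers, y is the direction in which the jaws open and shut (so a half turn about z gives the same grasp; the last joint's range is limited). The gripper opens to 85 mm and grips with 20 to 120 N. Pads are 22 mm wide; open, the fingers measure 114 mm over their backs; the gripper's body (76 mm by 85 mm) begins 54 mm behind the grasp point. The pads swing forward as they close: fully open they stand 13 mm farther back than shut.
Start: joints at [-1.417, 0.291, -0.153, 1.127, 0, 1.431], TCP at [151.535, -502.654, 231.305] pointing down, gripper open.
Joint ranges: [-2.52, 2.52], [-0.91, 1.74], [-1.3, 1.37], [-1.96, 2.02], [-1.52, 1.47], [-3.14, 3.14]. Speed limits (rad/s): [2.22, 2.22, 2.79, 3.14, 3.14, 3.14].

INTERFACE

Orientations are given as a rotation vector (axis times angle).
In Python, from rig import env, optics gives the robot as it stands.
- The arm moves only by the tool step_arm, never from a script. Its argument "increments" is text: rows parted by semicolons, each of 7 numbers parted by spaces: the opening, from 0 (shut) to 1 (fully open), then the shift along the world's x, y, z in m, then the turn, a rotation vector about the world's x, y, z in rad. In form: fingers tx ty tz rx ry rz; .... A call has 1 to 8 rows; each row is the pose to reach, as a shift and turn from the pose commanded when the call began; what a row does not reach only later rows make up. A row lasts 1/8 s, in which the tool goes at most 62.5 mm and 10.7 degrees, less where a joint would pass 70% of its speed; a pose out of reach is approached as far as the arm can. A call with a gripper value outside its range is refused whole. The fingers move at their own pace and stop on an object; "grip_force" is the grip in N (left out, the last holds). Time passes only in rows, so rows that repeat a pose let the fingers close. It gives the time, the measured TCP pose, the force and the opening at its end, in the units of the state.
- env.state(): the state, without advancing time (a new reading comes with each control period).
- optics.read_camera(name): name is "scene" or "top"; returns the picture (384x512x3 uint8, red, green, blue); there is no depth.
- optics.camera_params(name): a dict with "mtx" (3x3 intrinsics, pixels), "k1" (the pictures are not rectified: a ray, as slopes to the right and down, at radius r is drawn at 1 + k1 r^2 times it, then the intrinsics apply), "R" (3x3) and "t" (3): a world point X has camera coordinates R X + t. Camera axes: x right, y down, z forward; pixel columns grow to the right and rows downward; lengths in mm; the calibration is good to about 2 mm. A picture is of the moment at which its call begins. camera_params takes no time and is no camera call.
- env.job_done(): hands the job in, once; it reports no verdict.
The state is a dict: "time": time; "joints": joint angles; "dq": joint speeds; "joint_efforts": joint torques, N m; "ee_pos": TCP position; "orientation": TCP orientation; "ft_force": force on the tool from outside, world axes, zero at the start; "moment": the same for the moment, N m; "gripper_width": finger opening in mm.
Only numpy, scipy, OpenCV 4.12 (cv2) and the standard library are available. Lean on these libraries where they do the work, as an engineer would, in place of code of your own. Each camera call takes 0.05 s, during which the arm holds its last target.

TASK

Take hold of the round hand probe that stands on the grey metal index bed and slide it along the bed's top face, upright and without lifting it off, to the wide groove (not the narrow one at the other end) until its foot drops in. Stop there and let go, leaving the probe standing upright on the groove's floor. Leave the slim spare stand on the bench alone.

Things in the scene. Friction and masses are not known exactly. Their poses are not given: they have to be found in the camera images.
- probe_mid (a point): Hand probe, loose, 0.2 to 0.35 kg, 90 mm tall, upright on the middle of the bed. Steel foot 32 mm in diameter, 18 mm high, rim bevelled 2 mm; above it a white round grip 26 mm in diameter, from 18 to 82 mm above the underside; grey 22 mm cap. Round: its yaw does not matter. This point: on its axis, 45 mm above its underside; z up along the axis.
- bed: Index bed, fixed: grey metal bar, groove floors dark, 340 mm long (y), 120 mm wide (x), flat top 30 mm above the bench. Middle 100 mm plain; each end has one groove across the full width, 14 mm deep, centred 110 mm from the bed's middle: at one end wide (52 mm), at the other narrow (14 mm; the foot slides over it). Which end is which changes. Origin: middle of its underside, on the bench.
- groove (a point): Middle of the mouth of the wide groove, level with the bed's top (30 mm above the bench). The groove runs along this point's x, across the bed, 120 mm long, open at both ends; it is 52 mm wide along y, with upright walls and a flat floor 14 mm below this point. The 32 mm foot fits with 10 mm to spare each side.
- spare_mid (a point): Slim spare stand, loose, on the bench beyond one end of the bed, to be left alone: dark disc foot 48 mm across, 14 mm steel stem, black ball on top, 93 mm tall. This point: on its axis, 45 mm above the bench. (A jar, 48 mm across and 60 mm tall, stands beyond the other end; a low grey tray, 22 mm high, lies on the bed's far side.)
There are look-alikes about, which are no part of the job. Leave any green or turquoise look-alike of the bed alone. What is shaped like the part that bears probe_mid but turquoise or yellow is not meant.

How it is judged:
By the outcome, as a careful person would: the job done as asked, in the order asked, and still so for the second after the job is handed in, with the robot touching nothing.
It also fails if it takes over 32 s, if anything falls off the work surface, if the arm or the gripper's body presses on something with over 40 N, if the wrist force passes 120 N, or if a joint passes its speed limit or range.

## Working session

There is one attempt and no reset: what is moved stays moved. The work goes in short steps, Python scripts to look and compute and a tool call to move; the robot and the scene stay as the last step left them, time stands still between calls to the robot, and variables do not carry over. Pictures are saved under pics/ and viewed, and the job is handed in when it is done.

Besides the shell and the picture viewer there is one more tool, called after "Request:" as name(argument=value, ...) on one line, values as JSON. step_arm: Moves the arm, as the interface text tells. Its arguments: {"type":"object","properties":{"increments":{"type":"string"},"grip_force":{"type":"number"}},"required":["increments"]}

```bash
mkdir -p pics; python3 - <<'E'
from rig import env, optics
import cv2
for n in("scene","top"):
    cv2.imwrite(f"pics/{n}0.png",cv2.cvtColor(optics.read_camera(n),cv2.COLOR_RGB2BGR))
    print(optics.camera_params(n))
print(env.state())
E
```

```text
{'mtx': array([[432.39158871,   0.        , 257.65013842],
       [  0.        , 432.39158871, 192.11531968],
       [  0.        ,   0.        ,   1.        ]]), 'k1': -0.07492079581029701, 'R': array([[ 0.09616413,  0.99524961,  0.01518808],
       [ 0.6683138 , -0.05325167, -0.74197097],
       [-0.73763753,  0.0815014 , -0.67025995]]), 't': array([ -20.27690854, -304.5824735 , 1370.33714592])}
{'mtx': array([[423.7598303 ,   0.        , 253.11651777],
       [  0.        , 423.7598303 , 196.64519617],
       [  0.        ,   0.        ,   1.        ]]), 'k1': -0.15957334514514188, 'R': array([[-0.01786789, -0.99975678, -0.01292737],
       [-0.98561428,  0.0197855 , -0.16784824],
       [ 0.16806319,  0.00974231, -0.98572808]]), 't': array([ 10.13659144, 574.57461243, 826.46970478])}
{'time': 0.1, 'joints': array([-1.41729432e+00,  2.91228437e-01, -1.54048757e-01,  1.12668725e+00,
        6.48258479e-06,  1.43146009e+00]), 'dq': array([-4.11503825e-05, -1.41960612e-03,  3.09330463e-03, -5.42647641e-04,
        2.20993439e-04, -7.22490018e-04]), 'joint_efforts': array([ 2.12448547e-03, -5.37979388e+01,  3.31917822e+01,  9.35365388e-03,
       -1.64102166e-04,  1.50360876e-05]), 'ee_pos': array([ 151.47988968, -502.26746275,  230.78817353]), 'orientation': array([-3.10682153e+00, -4.58176989e-01,  2.81243561e-06]), 'ft_force': array([ 0.06630537, -0.62269748, -0.38524249]), 'moment': array([ 0.02027659, -0.03804982,  0.019917  ]), 'gripper_width': 85.62378552434703}
```

View pics/scene0.png

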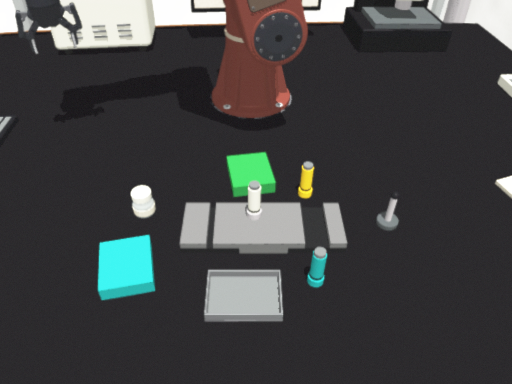

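View pics/top0.png

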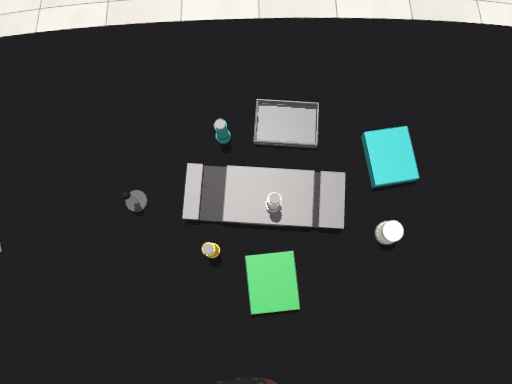

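The picture shows three probe-shaped objects. The white one stands on the grey bed at scene (254,200) / top (274,202) and fits the description. The yellow one at scene (306,180) and the turquoise one at (318,267) are look-alikes. The grey bed is at scene (263,225), with its wide dark groove at scene (315,224) / top (213,193), which is the +y end. The narrow groove is at top (317,199). I'll confirm with an enlarged crop.

```bash
cat > h.py <<'E'
import numpy as np, cv2
from rig import env, optics
def par(n):
    p=optics.camera_params(n); return p,np.array([p['k1'],0,0,0,0.])
def plane(n,uv,z):
    p,d=par(n)
    # r-distortion per k1 only
    s=cv2.undistortPoints(np.array(uv,float).reshape(-1,1,2),p['mtx'],d).reshape(-1,2)
    r=np.c_[s,np.ones(len(s))]@p['R']; c=-p['R'].T@p['t']
    return c+r*((z-c[2])/r[:,2])[:,None]
def proj(n,X):
    p,d=par(n)
    return cv2.projectPoints(np.array(X,float).reshape(-1,1,3),cv2.Rodrigues(p['R'])[0],p['t'],p['mtx'],d)[0].reshape(-1,2)
E
python3 - <<'E'
import cv2
t=cv2.imread("pics/top0.png")[150:240,170:360]; s=cv2.imread("pics/scene0.png")[160:260,170:360]
cv2.imwrite("pics/tc.png",cv2.resize(t,None,fx=4,fy=4,interpolation=cv2.INTER_CUBIC))
cv2.imwrite("pics/sc.png",cv2.resize(s,None,fx=4,fy=4,interpolation=cv2.INTER_CUBIC))
E
```

```text
(no output)
```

View pics/tc.png

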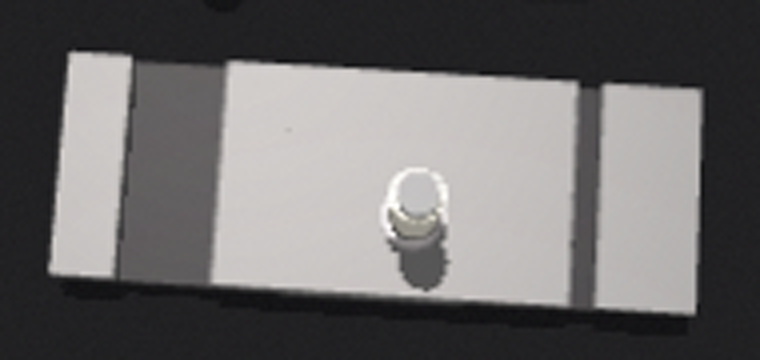

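View pics/sc.png

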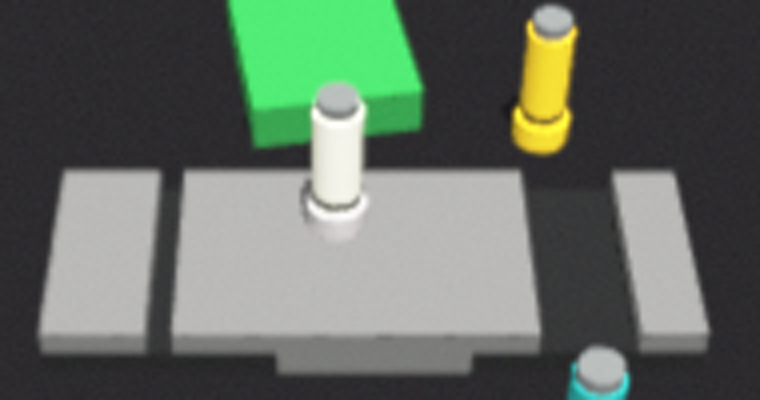

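```bash
python3 - <<'E'
from h import *
np.set_printoptions(precision=1,suppress=True)
def T(l): return (np.array(l,float)+.5)/4-.5+[170,150]
def S(l): return (np.array(l,float)+.5)/4-.5+[170,160]
for n,c,b,g,cap in(("top",T,[(69,51),(703,88),(695,314),(49,274)],[(133,60),(228,62),(211,284),(116,278)],[(419,192)]),
 ("scene",S,[(64,170),(675,171),(709,334),(40,334)],[(521,171),(612,171),(639,334),(540,334)],[(338,97)])):
    B=plane(n,c(b),30);G=plane(n,c(g),30);C=plane(n,c(cap),120)
    print(n,"bed",B[:,:2].tolist(),B.mean(0),"sides",[np.linalg.norm(B[i]-B[i-1]) for i in range(4)])
    print(" yawrect",cv2.minAreaRect(B[:,:2].astype(np.float32)))
    print(" groove",G[:,:2].tolist(),G.mean(0)," cap",C)
# fit of bed template jointly: reproject check
    X=[(a*60,s*170) for a in(-1,1) for s in(-1,1)]
E
```

```text
top bed [[655.5925319585846, 140.7891514998244], [628.2490140118781, -199.21806332836908], [507.1681717640625, -188.41857721024758], [534.9588157227, 150.30627492229576]] [581.5 -24.1  30. ] sides [np.float64(121.00854982652453), np.float64(341.1049312292731), np.float64(121.56150402103418), np.float64(339.86298024917204)]
 yawrect ((581.337890625, -24.34234619140625), (341.10491943359375, 121.55689239501953), 85.40213775634766)
 groove [[649.7475977309829, 106.05791844687312], [647.4506775795944, 54.93360606346952], [528.1959094739003, 64.710204398169], [532.2406457638663, 114.74205951148865]] [589.4  85.1  30. ]  cap [[559.8 -41.7 120. ]]
scene bed [[507.24206302304947, -190.20726535324943], [535.4597923842732, 150.15041231111587], [655.7813090715965, 139.34483445459404], [627.493794635877, -199.21624084213738]] [581.5 -25.   30. ] sides [np.float64(120.5887249921935), np.float64(341.52538557972997), np.float64(120.80574444433996), np.float64(339.7407617272765)]
 yawrect ((581.5458374023438, -25.018936157226562), (341.525390625, 120.80294036865234), 85.26067352294922)
 groove [[528.4372474455222, 63.675795818076935], [532.5738520605368, 114.67368362495445], [652.6416312740923, 103.5266890045721], [648.2825863187405, 53.12420812672424]] [590.5  83.8  30. ]  cap [[560.7 -42.8 120. ]]
```

Both cameras agree to about 1 mm:

| Item | Position |
|---|---|
| Probe axis | (560.3, −42.3) |
| Bed middle | (581.5, −24.5), with its y axis along (0.081, 0.997) |
| Wide groove | (590, 85) |
| Slide | about (+10.5, +129) mm |

I'll close the jaws along the bed's y, using the half turn that keeps joint 6 near 0.

Request:
step_arm(increments="1 0.0255 0.029 0 0 0 0.173; 1 0.051 0.058 0 0 0 0.346; 1 0.0765 0.087 0 0 0 0.519; 1 0.102 0.115 0 0 0 0.692; 1 0.1275 0.144 0 0 0 0.865; 1 0.153 0.173 0 0 0 1.038; 1 0.1785 0.202 0 0 0 1.211; 1 0.204 0.230 0 0 0 1.384")

```text
time: 1.1
ee_pos: [356.1, -271.5, 231.1]
orientation: [-2.094, -2.342, -0.0]
ft_force: [0.1, -0.2, -0.8]
gripper_width: 85.5
```

Request:
step_arm(increments="1 0.0255 0.029 0 0 0 0.173; 1 0.051 0.058 0 0 0 0.346; 1 0.0765 0.087 0 0 0 0.519; 1 0.102 0.115 0 0 0 0.692; 1 0.1275 0.144 0 0 0 0.865; 1 0.153 0.173 -0.01 0 0 1.038; 1 0.1785 0.202 -0.02 0 0 1.211; 1 0.2048 0.2304 -0.03 0 0 1.384")

```text
time: 2.1
ee_pos: [560.9, -41.1, 200.7]
orientation: [-0.118, -3.139, -0.0]
ft_force: [0.4, -1.0, 0.4]
gripper_width: 85.5
```

```bash
python3 - <<'E'
from h import *
from scipy.spatial.transform import Rotation as R
s=env.state(); print(s['time'],s['ee_pos'],s['joints'],s['ft_force']); print(R.from_rotvec(s['orientation']).as_matrix().round(3))
E
```

```text
2.1 [560.88140279 -41.14712871 200.68255576] [-2.03189704e-01  3.80022033e-01 -1.06198968e-01  1.08509586e+00
 -5.52426680e-05 -1.28131429e-01] [ 0.36023259 -0.99838575  0.37669795]
[[-0.997  0.075 -0.001]
 [ 0.075  0.997  0.   ]
 [ 0.001  0.    -1.   ]]
```

Request:
step_arm(increments="1 0 0 -0.03 0 0 0; 1 0 0 -0.06 0 0 0; 1 0 0 -0.09 0 0 0; 1 0 0 -0.115 0 0 0; 1 0 0 -0.13 0 0 0; 1 0 0 -0.138 0 0 0; 1 0 0 -0.138 0 0 0")

```text
time: 2.98
ee_pos: [560.4, -42.3, 63.3]
orientation: [-0.127, -3.139, -0.0]
ft_force: [0.2, 0.1, -0.4]
gripper_width: 84.9
```

```bash
python3 - <<'E'
from h import *
s=env.state(); print(s['ee_pos'],s['ft_force'])
a=[cv2.cvtColor(optics.read_camera(n),cv2.COLOR_RGB2BGR) for n in("scene","top")]
a=[cv2.resize(a[0][120:270,170:370],None,fx=2,fy=2,interpolation=2),cv2.resize(a[1][120:270,170:370],None,fx=2,fy=2,interpolation=2)]
cv2.imwrite("pics/g1.png",np.hstack(a))
E
```

```text
[560.35519684 -42.2603352   63.30864824] [ 0.18915622  0.13694118 -0.41013286]
```

View pics/g1.png

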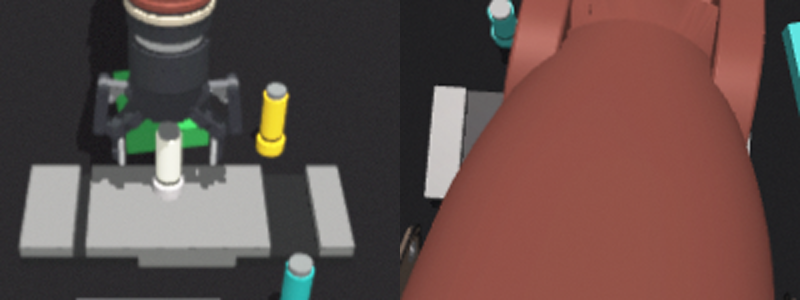

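The scene crop shows the probe at (168,160), midway between the fingers at (122,150) and (213,150). The top view is blocked by the arm. Closing now.

Request:
step_arm(increments="0.5 0 0 0 0 0 0; 0.35 0 0 0 0 0 0; 0.25 0 0 0 0 0 0; 0.25 0 0 0 0 0 0; 0.2 0 0 0 0 0 0; 0.2 0 0 0 0 0 0; 0.2 0 0 0 0 0 0; 0.2 0 0 0 0 0 0", grip_force=25)

```text
time: 4.08
ee_pos: [560.5, -42.2, 63.5]
orientation: [0.127, 3.139, 0.0]
ft_force: [-1.4, 0.7, 5.3]
gripper_width: 25.1
```

Request:
step_arm(increments="0.2 0.0004 0.005 0 0 0 0; 0.2 0.0012 0.015 0 0 0 0; 0.2 0.002 0.025 0 0 0 0; 0.2 0.0028 0.035 0 0 0 0; 0.2 0.0037 0.045 0 0 0 0; 0.2 0.0045 0.055 0 0 0 0; 0.2 0.0053 0.065 0 0 0 0; 0.2 0.0057 0.07 0 0 0 0")

```text
time: 5.08
ee_pos: [566.1, 28.5, 63.5]
orientation: [0.126, 3.139, -0.001]
ft_force: [-0.5, -4.6, 5.1]
gripper_width: 25.4
```

Request:
step_arm(increments="0.2 0.0008 0.01 0 0 0 0; 0.2 0.0016 0.02 0 0 0 0; 0.2 0.0024 0.03 0 0 0 0; 0.2 0.0032 0.04 0 0 0 0; 0.2 0.004 0.049 0 0 0 0; 0.2 0.0046 0.056 0 0 0 0; 0.2 0.0048 0.059 0 0 0 0; 0.2 0.0048 0.059 0 0 0 0")

```text
time: 6.08
ee_pos: [570.5, 87.1, 63.0]
orientation: [-0.126, -3.138, -0.0]
ft_force: [1.0, -0.3, -2.9]
gripper_width: 25.4
```

```bash
python3 - <<'E'
from h import *
s=env.state(); print(s['ee_pos'],s['ft_force'])
a=cv2.cvtColor(optics.read_camera("scene"),cv2.COLOR_RGB2BGR)
cv2.imwrite("pics/g2.png",cv2.resize(a[130:260,220:380],None,fx=4,fy=4,interpolation=2))
E
```

```text
[570.52971966  87.13824107  62.98485564] [ 0.97735851 -0.28509111 -2.92105479]
```

View pics/g2.png

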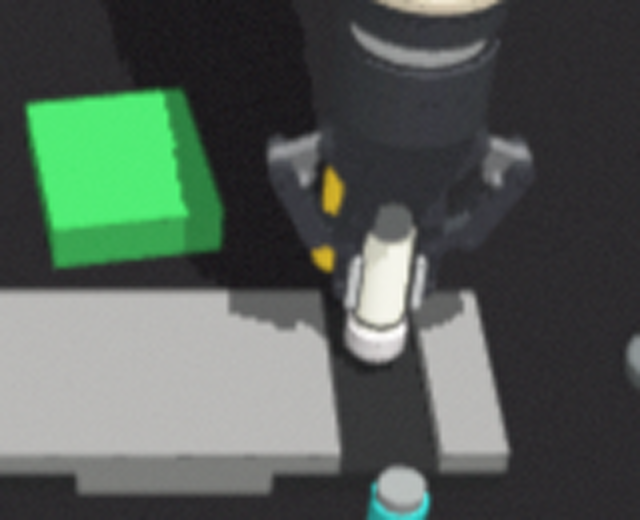

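```bash
python3 - <<'E'
from h import *
for z in (120,112,48,30):
    p=(proj("scene",[(570.6,86.9,z)])[0]-[220,130]+.5)*4-.5
    print(z,p.round(1))
# walls
ux=np.array([.9967,-.0813]);uy=np.array([.0813,.9967]);c=np.array([581.5,-24.5])
for a in(84,136):
  for b in(-60,60):
    P=c+ux*b+uy*a; print(a,b,((proj("scene",[(*P,30)])[0]-[220,130]+.5)*4-.5).round(1))
E
```

```text
120 [394.4 216.6]
112 [392.7 228.5]
48 [379.7 318.2]
30 [376.2 341.9]
84 -60 [321.8 291.1]
84 60 [342.3 453.6]
136 -60 [414.3 291.1]
136 60 [444.  453.2]
```

The axis stands upright: predicted cap (394,217) and foot (376,342) match the picture. The foot is over the middle of the wide groove, between edges at about x=325 and x=420. Lowering it now.

Request:
step_arm(increments="0.2 0 0 -0.002 0 0 0; 0.2 0 0 -0.004 0 0 0; 0.2 0 0 -0.006 0 0 0; 0.2 0 0 -0.008 0 0 0; 0.2 0 0 -0.010 0 0 0; 0.2 0 0 -0.012 0 0 0; 0.2 0 0 -0.013 0 0 0; 0.2 0 0 -0.0135 0 0 0")

```text
time: 7.12
ee_pos: [570.8, 86.8, 49.8]
orientation: [0.127, 3.139, 0.0]
ft_force: [1.0, -1.5, -2.1]
gripper_width: 25.5
```

Request:
step_arm(increments="0.2 0 0 -0.0003 0 0 0; 0.2 0 0 -0.0006 0 0 0; 0.2 0 0 -0.0006 0 0 0; 0.2 0 0 -0.0006 0 0 0")

```text
time: 7.62
ee_pos: [571.0, 86.8, 49.5]
orientation: [0.127, 3.139, -0.0]
ft_force: [-1.2, 0.2, 3.3]
gripper_width: 25.2
```

The force flipped from −2 N (carrying the probe's weight) to +3 N, so the foot is on the floor. Opening gently.

Request:
step_arm(increments="0.32 0 0 0 0 0 0; 0.36 0 0 0 0 0 0; 0.42 0 0 0 0 0 0; 0.55 0 0 0 0 0 0; 0.75 0 0 0 0 0 0; 1 0 0 0 0 0 0; 1 0 0 0 0 0 0; 1 0 0 0 0 0 0")

```text
time: 8.62
ee_pos: [570.8, 86.7, 49.2]
orientation: [0.127, 3.139, 0.0]
ft_force: [-0.3, -0.1, -0.1]
gripper_width: 85.7
```

```bash
python3 - <<'E'
from h import *
s=env.state(); print(s['ee_pos'],s['ft_force'])
a=cv2.cvtColor(optics.read_camera("scene"),cv2.COLOR_RGB2BGR)
cv2.imwrite("pics/g3.png",cv2.resize(a[130:260,220:380],None,fx=4,fy=4,interpolation=2))
for z in (106,34,16):
    print(z,((proj("scene",[(570.9,86.8,z)])[0]-[220,130]+.5)*4-.5).round(1))
E
```

```text
[570.83652568  86.73848196  49.22182215] [-0.31994893 -0.05888591 -0.05475053]
106 [391.3 237.6]
34 [376.9 337.1]
16 [373.5 360.4]
```

View pics/g3.png

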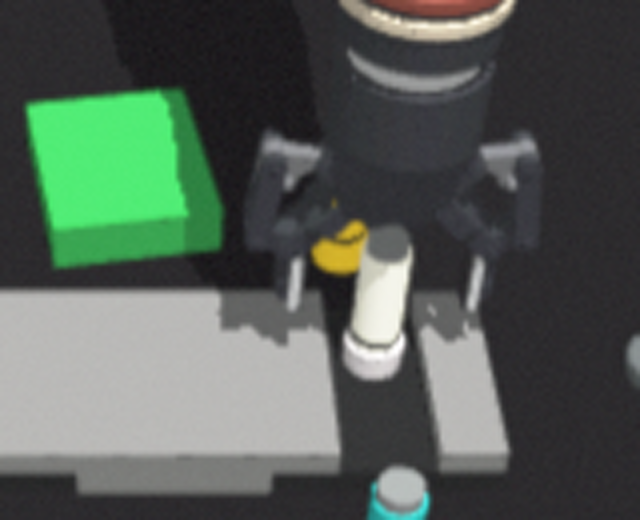

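The fingers at (294,285) and (475,285) are clear of the probe. It stands in the groove, with its cap at (390,242) and foot at (374,355), matching the upright prediction at floor level. Retreating straight up.

Request:
step_arm(increments="1 0 0 0.01 0 0 0; 1 0 0 0.03 0 0 0; 1 0 0 0.06 0 0 0; 1 0 0 0.10 0 0 0; 1 0 0 0.14 0 0 0; 1 -0.05 0 0.16 0 0 0; 1 -0.1 0 0.16 0 0 0; 1 -0.15 0 0.16 0 0 0")

```text
time: 9.68
ee_pos: [419.5, 86.7, 210.0]
orientation: [0.127, 3.138, 0.0]
ft_force: [-0.2, 0.2, 0.6]
gripper_width: 85.4
```

Request:
step_arm(increments="1 -0.03 -0.05 0 0 0 0; 1 -0.03 -0.1 0 0 0 0; 1 -0.03 -0.15 0 0 0 0; 1 -0.03 -0.2 0 0 0 0; 1 -0.03 -0.25 0 0 0 0; 1 -0.03 -0.25 0 0 0 0")

```text
time: 10.42
ee_pos: [391.0, -166.3, 209.9]
orientation: [0.134, 3.138, -0.002]
ft_force: [-0.2, 0.1, 0.1]
gripper_width: 85.6
```

```bash
python3 - <<'E'
from h import *
s=env.state(); print(s['time'],s['ee_pos'],s['ft_force'])
a=[cv2.cvtColor(optics.read_camera(n),cv2.COLOR_RGB2BGR) for n in("scene","top")]
cv2.imwrite("pics/g4.png",np.hstack([cv2.resize(a[0][130:280,220:420],None,fx=2,fy=2,interpolation=2),cv2.resize(a[1][130:280,120:320],None,fx=2,fy=2,interpolation=2)]))
for n,o in(("scene",(220,130)),("top",(120,130))):
  print(n,((proj(n,[(570.9,86.8,z) for z in(106,34,16)])-o+.5)*2-.5).round(1).tolist())
E
```

```text
10.425 [ 390.95480331 -166.26604228  209.8617954 ] [-0.16228195  0.11240253  0.0694625 ]
scene [[195.4, 118.6], [188.2, 168.3], [186.5, 179.9]]
top [[175.6, 129.5], [183.7, 141.3], [185.6, 144.0]]
```

View pics/g4.png

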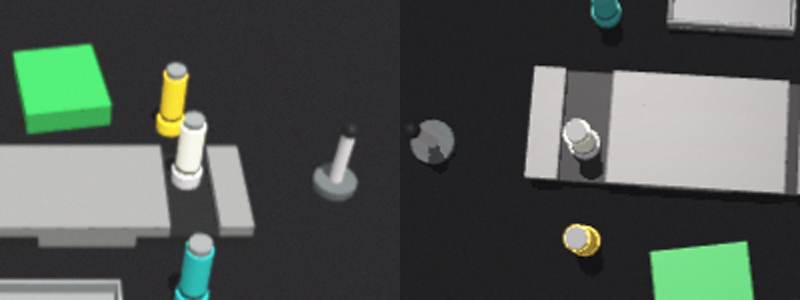

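The probe stands upright in the wide groove in both views: scene cap (195,120), and top cap at about (175,129) with foot (185,144), as predicted. The spare stand and look-alikes haven't moved, and the arm is clear. Handing in.

```bash
python3 -c "
from rig import env
print(env.job_done())"
```

```text
the job is handed in; nothing more can be done
None
```

The white probe is now standing upright on the floor of the wide groove, at the bed's +y end. I gripped it with 25 N and slid it about 130 mm along the bed's top. Then I lowered it 14 mm into the groove until the force showed floor contact, let go, and backed the arm away. I handed the job in at about 10.5 s.

- **Final position:** both cameras show the probe's cap and foot where an upright probe on the groove floor should be, within a pixel or two.
- **Forces:** wrist force readings stayed under about 7 N. They were read only at the end of each move.
- **Contact while sliding:** the force reading showed the foot pressing on the bed with about 5 N partway along. I didn't read it continuously.
- **Everything else:** the spare stand and the look-alikes in view stayed where they were. The jar was outside the last pictures, but the arm never went near it.

No checks failed or disagreed.

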